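Uncover the drive coupling and hold its bayonet collar pushed home

ROBOT

A 6-joint arm with a two-finger parallel gripper is mounted at the origin on a cart in front of the work surface, level with it; the furniture and walls round the work are solid. World frame = base frame: x ahead of the robot, y to its left, z up, the work surface at z = 0. Lengths are in mm, angles in rad, forces in N, time in s.
With the tool pointing down it reaches from about 300 to 775 mm from the base axis. Payload 14.6 kg.
Tool frame: the origin (TCP) lies on the centre line of the jaws, within the pads' length; the fingertips stand 8 mm ahead of it and the grasp point (between the pads) lies 11 mm behind it; z points along the fingers, y is the line along which they close (so a half turn about z gives the same grasp; the last joint's range is limited). The gripper opens to 94 mm and grips with 3 to 60 N. Pads are 16 mm wide; open, the fingers measure 119 mm over their backs; the gripper's body (75 mm by 177 mm) begins 78 mm behind the grasp point.
Start: joints at [1.149, 0.3, 1.521, -0, 1.321, -0.067], TCP at [191.068, 515.735, 213.446] pointing down, gripper open.
Joint ranges: [-3.03, 3.03], [-0.79, 2.21], [0.23, 2.52], [-1.04, 4.18], [0, 3.07], [-2.55, 2.55]. Speed limits (rad/s): [2.22, 2.22, 2.57, 3.14, 3.14, 3.14].

INTERFACE

Orientations are given as [roll, pitch, yaw] about the fixed x, y, z axes, in that order (R = Rz(yaw) Ry(pitch) Rx(roll)).
In Python, from cell import manip gives the robot as it stands.
- The arm moves only by the tool jog_arm, never from a script. Its argument "rows" is one flat list of numbers, 7 for each row, row after row: the shift along the world's x, y, z in cm, then the turn, a rotation vector about the world's x, y, z in rad, then the closure, from 0 (fully open) to 1 (shut). In form: [dx, dy, dz, rx, ry, rz, fingers, dx, dy, dz, rx, ry, rz, fingers, ...]. A call has 1 to 20 rows; each row shifts and turns the commanded pose from where the row before left it; what a row does not reach is not made up. A row lasts 1/12 s, in which the tool goes at most 41.7 mm and 7.16 degrees, less where a joint would pass 70% of its speed; a pose out of reach is approached as far as the arm can. A call with a gripper value outside its range is refused whole. The fingers move at their own pace and stop on an object; "newtons" is the grip in N (left out, the last holds). Time passes only in rows, so rows that do not move let the fingers close. It gives the time, the measured TCP pose, the force, the opening and the grip force at its end, in the units of the state.
- manip.read_state(): the state, without advancing time (a new reading comes with each control period).
- manip.camera(name): name is "scene" or "top" or "wrist"; returns (picture, depth): 384x512x3 uint8, blue, green, red; 384x512 float32, mm along the optical axis (not along the pixel's ray), 0 where there is no reading.
- manip.camera_model(name): a dict with "K" (3x3 intrinsics, pixels), "R" (3x3) and "t" (3): a world point X has camera coordinates R X + t. Camera axes: x right, y down, z forward; pixel columns grow to the right and rows downward; lengths in mm; the calibration is good to about 2 mm. A picture is of the moment at which its call begins: read the wrist's pose just before it. camera_model takes no time and is no camera call; for the wrist camera it gives the pose at the moment of the call.
- manip.sign_off(): hands the job in; it is judged then, once.
The state is a dict: "clock": time; "joints": joint angles; "qd": joint speeds; "effort": joint torques, N m; "eef_pos": TCP position; "eef_rot": TCP orientation; "wrist_force": force on the tool from outside, world axes, zero at the start; "moment": the same for the moment, N m; "finger_gap": finger opening in mm; "finger_force": force on a finger pad.
Only numpy, scipy, OpenCV 4.12 (cv2) and the standard library are available. Lean on these libraries where they do the work, as an engineer would, in place of code of your own. Each camera call takes 0.05 s, during which the arm holds its last target. There are 200 camera calls.

TASK

Lift the red dust cover off the drive coupling by its wire handle and hang it by that handle on the hook of the stand. Then turn the knurled collar on the coupling until its hidden keyways line up with the pins and it drops, push it fully home against its spring, and finish with the gripper still holding it there, because the spring lifts it again when let go. Leave the other loose parts on the bench where they are.

Things in the scene. Friction and masses are not known exactly. Their poses are not given: they have to be found in the camera images.
- stand: drive-coupling stand fixed to the bench: grey flange 100 mm across, 12 mm high; dark shoulder 52 mm across up to 23.5 mm; upright steel spindle 30 mm across up to 72.5 mm. Origin: centre of its underside on the spindle's axis, at bench height, z up.
- pin_level (a point): point on the spindle's axis 46.5 mm above the bench, level with the tops of three radial pins on the spindle (5.5 mm thick, 120 degrees apart, reaching 22 mm from the axis), hidden inside the collar. Their bearing is unknown: neither this point's nor the stand's yaw tells it.
- collar: knurled steel collar, loose round the spindle, under the cover at the start: 54 mm across, 30 mm high, bore 32.6 mm, about 0.15 kg. Origin: centre of its underside, z up. It starts resting on the pins (underside 46.5 mm above the bench). In line with the pins it sinks 9 mm to the spring ring (37.5 mm), then is pushed 7 mm more to a hard stop (30.5 mm).
- collar_top (a point): centre of the collar's top, 30 mm above its underside. The lip there hides three keyways, 120 degrees apart, open at the underside, 24 mm deep, with about 6 degrees (0.1 rad) of play either way on the pins. Turned clockwise seen from above, they meet the pins 0.4 to 1.25 rad after the start. Grip round the knurl.
- spring_ring (a joint): sprung brass ring under the collar: 0 when up, 0.007 (m) pressed fully down to the stop. Takes about 4 N to begin and 12 N at the stop; it pushes the collar up again when let go.
- cover: red dust cover, a cup open at the bottom, 78 mm across, 74 mm high, walls 3 mm, about 0.08 kg, with a fixed steel wire handle over its top. It starts upright over the collar, rim on the flange, 12 mm above the bench. Origin: centre of the open underside; z up through the handle; y along the handle's bar.
- bail (a point): middle of the bar of the cover's handle, 128 mm above the cover's origin. The bar is an 8 mm round rod, straight for 58 mm along the cover's y axis, on legs 34 mm either side; 50 mm is free between the bar's underside and the cover's top. Gripped beside its middle, it leaves room for the hook.
- peg_hook: dark steel hook stand fixed to the bench: round foot 100 mm across, post 16 mm across and 210 mm high at the origin (centre of the underside, z up). A round prong 8 mm thick runs from the post along the stand's -x, level, its centre 190 mm above the bench, straight for 78 mm; then it turns up to its tip.
- peg_hook_tip (a point): end of the hook's upturned tip, 94 mm from the post's axis along the stand's -x and 212 mm above the bench (the rod's round end reaches 216 mm).
- regulator: small black regulator block on a light base plate, 44 mm square, 14 mm high, lying loose; leave alone. Origin: centre of its underside.
- brass_stud: brass stud, 51 mm high, standing loose; leave alone. Origin: centre of its underside.
- nut_m12: steel hex nut, 21 mm, lying loose; leave alone. Origin: centre of its underside.
- bolt_m8_a: steel bolt with nut, 42 mm high, standing loose; leave alone. Origin: centre of its underside.

How it is judged (in metres and radians):
On the way, in this order (a step that is already met when the one before it is completed fails the run):
1. the cover hangs by its handle on the hook, let go (contact force between cover and peg_hook above 0.3 N and z of bail in the frame of peg_hook between 0.188 and 0.212 m and x of bail in the frame of peg_hook between -0.09 and -0.03 m and y of bail in the frame of peg_hook between -0.03 and 0.03 m and angle between cover's own z axis and vertical below 0.5 rad and contact force between cover and the arm below 0.1 N and contact force between cover and the fingers below 0.1 N), for 0.3 s.
2. the collar has dropped over the pins onto the spring ring (z of collar in the frame of stand below 0.0395 m and horizontal distance between collar and stand below 0.004 m), for 0.2 s.
At the end, for the whole second after the job is handed in: Collar over the pins, spring ring pressed at least 5 of 7 mm, collar within 4 mm of the axis and 0.1 rad of upright, fingers on it with over 2 N. Cover hangs still by its handle on the prong (bar 188 to 212 mm high, 30 to 90 mm from the post, tilt under 0.5 rad), not touched (all of step 1 and z of collar in the frame of stand below 0.0325 m and horizontal distance between collar and stand below 0.004 m and angle between collar's own z axis and vertical below 0.1 rad and value of joint spring_ring above 0.005 m and contact force between the fingers and collar above 2 N and linear speed of cover below 0.05 m/s); the arm keeps its last pose, push and grip.
It fails at once if another loose part on the bench was moved more than 30 mm (distance of any of regulator, brass_stud, nut_m12, bolt_m8_a from where it was at the start of the episode above 0.03 m).
It also fails if it takes over 51 s, if anything falls off the work surface, if the arm or the gripper's body presses on something with over 40 N, if the wrist force passes 120 N, or if a joint passes its speed limit or range.

## Working session

There is one attempt and no reset: what is moved stays moved. The work goes in short steps, Python scripts to look and compute and a tool call to move; the robot and the scene stay as the last step left them, time stands still between calls to the robot, and variables do not carry over. Pictures are saved under pics/ and viewed, at most 10 in all, crops included, and the job is handed in when it is done.

Besides the shell and the picture viewer there is one more tool, called after "Request:" as name(argument=value, ...) on one line, values as JSON. jog_arm: Moves the arm, as the interface text tells. Its arguments: {"type":"object","properties":{"rows":{"type":"array"},"newtons":{"type":"number"}},"required":["rows"]}

```bash
mkdir -p pics
cat > h.py <<'E'
import numpy as np,cv2
from cell import manip
def grab(n):
    m=manip.camera_model(n); im,d=manip.camera(n); return im,d,{k:np.array(v) for k,v in m.items()}
def cloud(d,m):
    v,u=np.mgrid[:d.shape[0],:d.shape[1]]
    K=m["K"]; c=np.stack([(u-K[0,2])/K[0,0]*d,(v-K[1,2])/K[1,1]*d,d],-1)
    return (c-m["t"].ravel())@m["R"]
def proj(p,m):
    c=m["R"]@np.array(p)+m["t"].ravel(); q=m["K"]@c; return q[:2]/q[2]
E
python3 - <<'E'
from h import *
ims=[]
for n in("scene","top"):
    im,d,m=grab(n); np.savez(f"/tmp/{n}.npz",im=im,d=d,**m); ims.append(im)
    print(n,m["K"][0,0],(-m["R"].T@m["t"].ravel()).round())
cv2.imwrite("pics/a.png",cv2.resize(np.hstack(ims),(800,300)))
cv2.imwrite("pics/top.png",cv2.resize(ims[1],(800,600)))
print(manip.read_state())
E
```

```text
scene 438.70467675176906 [ -56. -350.  790.]
top 394.2416621498779 [ 412.  165. 1000.]
{'clock': 0.1, 'joints': array([ 1.14940284e+00,  3.00417864e-01,  1.52152434e+00, -2.19879606e-05,
        1.32070306e+00, -6.65885365e-02]), 'qd': array([-1.84703804e-04, -9.97587843e-05, -3.18514010e-04, -1.69034249e-04,
        1.44566126e-03, -3.03665166e-04]), 'effort': array([ 9.70802503e-04, -5.32635784e+01, -3.53286624e+01,  7.09152664e-02,
        2.34829268e-02, -1.92022654e-06]), 'eef_pos': array([190.98141104, 515.530591  , 212.93953127]), 'eef_rot': array([-3.14054096e+00, -4.87887233e-05,  2.78679313e+00]), 'wrist_force': array([0.02093378, 0.47511859, 0.3560809 ]), 'moment': array([ 0.02049795, -0.02085039, -0.01081526]), 'finger_force': 0.0, 'finger_gap': 93.89753614060544}
```

View pics/a.png

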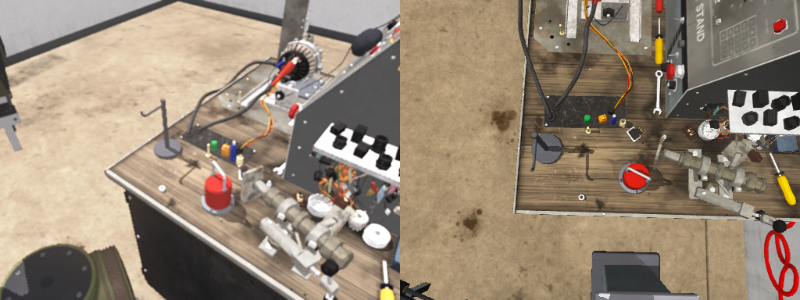

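View pics/top.png

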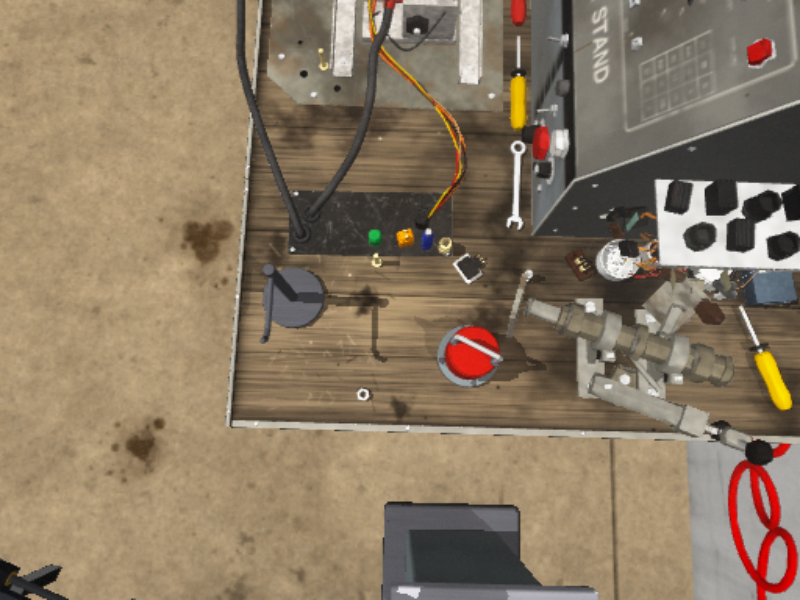

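Run:
```python
from h import *
for n in("scene","top"):
    z=np.load(f"/tmp/{n}.npz"); P=cloud(z["d"],z); np.set_printoptions(suppress=True,precision=1)
    print(n,"R",z["R"].round(2).tolist())
    v=z["d"]>0
    if n=="top":
        for px in[(478,348),(294,300),(265,338),(470,268),(377,262),(363,394),(445,245),(528,275)]:
            u=(np.array(px)/1.5625).astype(int); print(px,P[u[1],u[0]])
        c0=P[int(348/1.5625),int(478/1.5625)][:2]; h0=P[int(300/1.5625),int(294/1.5625)][:2]
    for nm,c,r,lo,hi in[("bail",c0,60,128,150),("covtop",c0,60,78,92),("prong",h0,150,178,225),("post",h0,150,206,225),("foot",h0,80,3,30)]:
        k=v&(np.hypot(*(np.moveaxis(P[...,:2]-c,-1,0)))<r)&(P[...,2]>lo)&(P[...,2]<hi)
        Q=P[k]
        if len(Q)<4: print(nm,len(Q)); continue
        mu=Q.mean(0); w,V=np.linalg.eigh(np.cov(Q[:,:2].T)); s=(Q[:,:2]-mu[:2])@V[:,1]
        print(nm,len(Q),"mean",mu,"ang",np.arctan2(V[1,1],V[0,1]).round(3),"ends",mu[:2]+V[:,1]*s.min(),mu[:2]+V[:,1]*s.max(),"z",Q[:,2].min(),Q[:,2].max(),"bbox",(Q.min(0)+Q.max(0))/2)
z=np.load("/tmp/top.npz"); s=np.load("/tmp/scene.npz")
a=cv2.resize(z["im"][150:260,150:330],None,fx=4,fy=4,interpolation=cv2.INTER_CUBIC)[:, :400*2]
cv2.imwrite("pics/c1.png",a)
b=cv2.resize(s["im"][110:285,150:360],(720,600),interpolation=cv2.INTER_CUBIC)
cv2.imwrite("pics/c2.png",b)
```

```text
scene R [[0.64, -0.77, -0.02], [-0.5, -0.39, -0.77], [0.59, 0.5, -0.64]]Traceback (most recent call last):
  File "<stdin>", line 10, in <module>
NameError: name 'c0' is not defined
```

Run:
```python
from h import *
for n in("top","scene"):
    z=np.load(f"/tmp/{n}.npz"); P=cloud(z["d"],z); np.set_printoptions(suppress=True,precision=1)
    print(n,"R",z["R"].round(2).tolist())
    v=z["d"]>0
    if n=="top":
        for px in[(478,348),(294,300),(265,338),(470,268),(377,262),(363,394),(445,245),(528,275)]:
            u=(np.array(px)/1.5625).astype(int); print(px,P[u[1],u[0]])
        c0=P[int(348/1.5625),int(478/1.5625)][:2]; h0=P[int(300/1.5625),int(294/1.5625)][:2]
    for nm,c,r,lo,hi in[("bail",c0,60,128,150),("covtop",c0,60,78,92),("prong",h0,150,178,225),("post",h0,150,206,225),("foot",h0,80,3,30)]:
        k=v&(np.hypot(*(np.moveaxis(P[...,:2]-c,-1,0)))<r)&(P[...,2]>lo)&(P[...,2]<hi)
        Q=P[k]
        if len(Q)<4: print(nm,len(Q)); continue
        mu=Q.mean(0); w,V=np.linalg.eigh(np.cov(Q[:,:2].T)); s=(Q[:,:2]-mu[:2])@V[:,1]
        print(nm,len(Q),"mean",mu,"ang",np.arctan2(V[1,1],V[0,1]).round(3),"ends",mu[:2]+V[:,1]*s.min(),mu[:2]+V[:,1]*s.max(),"z",Q[:,2].min(),Q[:,2].max(),"bbox",(Q.min(0)+Q.max(0))/2)
z=np.load("/tmp/top.npz"); s=np.load("/tmp/scene.npz")
a=cv2.resize(z["im"][150:260,150:330],None,fx=4,fy=4,interpolation=cv2.INTER_CUBIC)[:, :400*2]
cv2.imwrite("pics/c1.png",a)
b=cv2.resize(s["im"][110:285,150:360],(720,600),interpolation=cv2.INTER_CUBIC)
cv2.imwrite("pics/c2.png",b)
```

```text
top R [[0.03, -1.0, 0.02], [-0.98, -0.03, -0.18], [0.18, -0.01, -0.98]]
(478, 348) [503.   50.7 141.2]
(294, 300) [582.5 330.7  17.9]
(265, 338) [499.  332.9 210.9]
(470, 268) [647.7  47.8  13.2]
(377, 262) [650.4 199.4  24.1]
(363, 394) [436.8 214.5   0.3]
(445, 245) [688.2  89.2   5.6]
(528, 275) [616.4 -27.5 106.8]
bail 125 mean [503.1  47.9 141.7] ang 1.13 ends [487.4  14.7] [519.   81.7] z 128.7109166668413 146.15185732956138 bbox [502.8  48.  137.4]
covtop 726 mean [501.3  48.8  85.4] ang 2.683 ends [538.   30.7] [469.1  64.7] z 78.1490833689083 91.56245723137138 bbox [502.6  47.3  84.9]
prong 237 mean [551.2 333.5 197.9] ang 3.129 ends [596. 333.] [492.6 334.2] z 180.34016019435882 217.4241264852627 bbox [544.3 333.8 198.9]
post 61 mean [563.5 333.9 210.5] ang -3.141 ends [596. 334.] [492.6 333.9] z 206.79891915780038 217.4241264852627 bbox [544.3 334.2 212.1]
foot 1028 mean [585.6 327.9  11.1] ang 2.792 ends [654.7 302.7] [510.1 355.4] z 3.001368327643017 29.261730356315162 bbox [582.  334.   16.1]
scene R [[0.64, -0.77, -0.02], [-0.5, -0.39, -0.77], [0.59, 0.5, -0.64]]
bail 117 mean [501.6  42.7 142.1] ang 1.136 ends [487.4  12.2] [518.6  79.4] z 128.46241363023907 148.10743674489814 bbox [503.9  45.8 138.3]
covtop 666 mean [498.5  45.3  86.8] ang 1.207 ends [485.3  10.6] [514.8  88.1] z 78.13092054527361 91.85729432677017 bbox [503.1  46.7  85. ]
prong 196 mean [556.2 331.6 198.1] ang 3.123 ends [597.3 330.8] [494.7 332.7] z 178.29574884207545 218.29862258918274 bbox [546.  333.7 198.3]
post 45 mean [556.5 332.5 211.4] ang 3.137 ends [597.3 332.3] [494.6 332.8] z 206.29206968514043 218.29862258918274 bbox [546.  334.2 212.3]
foot 957 mean [581.9 325.3  10.9] ang 2.426 ends [639.  275.6] [520.1 378.9] z 3.0157035172154436 29.38591707688492 bbox [581.2 331.6  16.2]
```

View pics/c1.png

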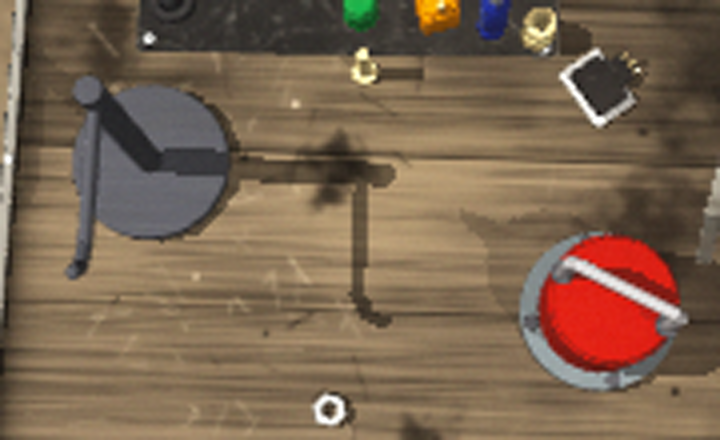

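View pics/c2.png

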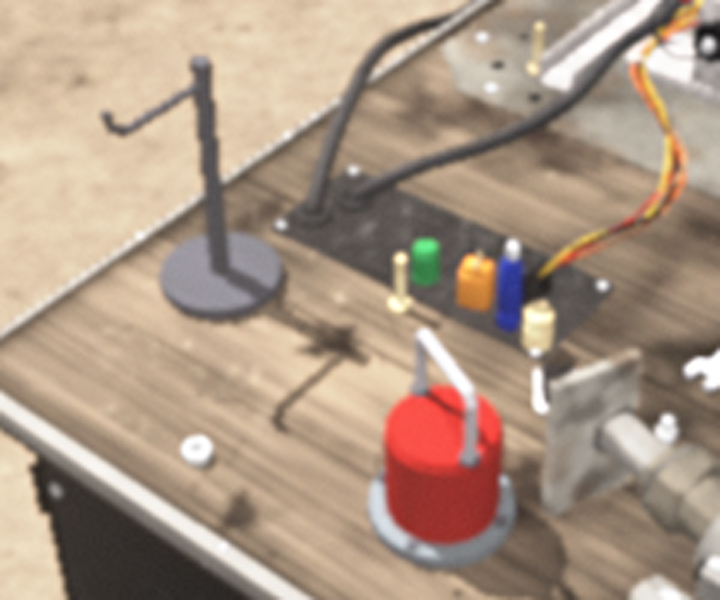

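Request:
jog_arm(rows=[1.9,-3.04,0,0,0,-0.1034,0,1.9,-3.04,0,0,0,-0.1034,0,1.9,-3.04,0,0,0,-0.1034,0,1.9,-3.04,0,0,0,-0.1034,0,1.9,-3.04,0,0,0,-0.1034,0,1.9,-3.04,0,0,0,-0.1034,0,1.9,-3.04,0,0,0,-0.1034,0,1.9,-3.04,0,0,0,-0.1034,0,1.9,-3.04,0,0,0,-0.1034,0,1.9,-3.04,0,0,0,-0.1034,0,1.9,-3.04,0,0,0,-0.1034,0,1.9,-3.04,0,0,0,-0.1034,0,1.9,-3.04,0,0,0,-0.1034,0,1.9,-3.04,0,0,0,-0.1034,0,1.9,-3.04,0,0,0,-0.1034,0,1.9,-3.04,0,0,0,-0.1034,0,0,0,0,0,0,0,0.3,0,0,0,0,0,0,0.3], newtons=30)

```text
clock: 1.6
eef_pos: [495.2, 28.2, 212.8]
eef_rot: [-3.14, 0.0, 1.13]
wrist_force: [0.3, 0.9, -0.8]
finger_gap: 83.8
finger_force: 0.0
```

Run:
```python
from h import *
np.set_printoptions(suppress=True,precision=1)
im,d,m=grab("wrist"); P=cloud(d,m); v=d>0
cv2.imwrite("pics/w1.png",im)
print(manip.read_state()["eef_pos"])
k=v&(np.hypot(P[...,0]-502.5,P[...,1]-47)<60)&(P[...,2]>130)&(P[...,2]<150); Q=P[k]; print(len(Q))
if len(Q)>5:
    mu=Q.mean(0); w,V=np.linalg.eigh(np.cov(Q[:,:2].T)); s=(Q[:,:2]-mu[:2])@V[:,1]; print(mu,np.arctan2(V[1,1],V[0,1]),s.min(),s.max(),Q[:,2].max(), mu[:2]+V[:,1]*(s.min()+s.max())/2)
z=np.load("/tmp/top.npz");P=cloud(z["d"],z);Q=P[(z["d"]>0)&(np.hypot(P[...,0]-502.5,P[...,1]-47)<135)&(P[...,2]>90)]
r=np.hypot(Q[:,0]-502.5,Q[:,1]-47); print("tall near",Q[(r>60)].max(0) if (r>60).any() else None, r[r>60].min() if (r>60).any() else None)
```

```text
[494.8  29.2 213. ]
904
[505.9  49.8 142. ] 1.125905801228524 -39.73047849899001 34.39486153311063 145.8974433810079 [504.8  47.4]
tall near [618.6  -0.5 116.8] 67.6401065479627
```

View pics/w1.png

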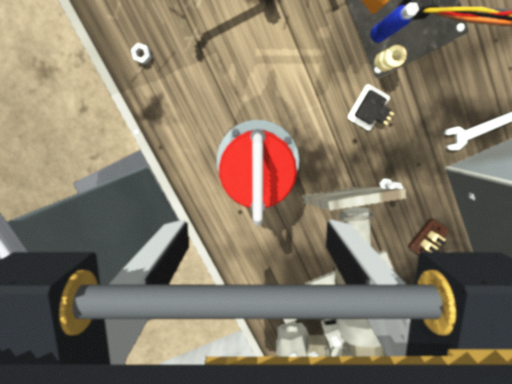

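Request:
jog_arm(rows=[0.08,0,-2,0,0,0,0.3,0,0,-2,0,0,0,0.3,0,0,-2,0,0,0,0.3,0,0,-1.4,0,0,0,0.3,0,0,-1.0,0,0,0,0.3,0,0,0,0,0,0,1,0,0,0,0,0,0,1,0,0,0,0,0,0,1,0,0,0,0,0,0,1,0,0,0,0,0,0,1,0,0,0,0,0,0,1,0,0,0,0,0,0,1,0,0,0,0,0,0,1,0,0,0,0,0,0,1,0,0,0,0,0,0,1], newtons=30)

```text
clock: 2.9
eef_pos: [495.9, 29.3, 129.5]
eef_rot: [3.141, -0.0, 1.132]
wrist_force: [-0.0, -0.4, -0.0]
finger_gap: 6.8
finger_force: 30.0
```

Request:
jog_arm(rows=[0,0,0.5,0,0,0,1,0,0,1,0,0,0,1,0,0,1.3,0,0,0,1,0,0,1.3,0,0,0,1,0,0,1.3,0,0,0,1,0,0,1.3,0,0,0,1,0,0,1.3,0,0,0,1,0,0,0.65,0,0,0,1,0,0,0,0,0,0,1])

```text
clock: 3.65
eef_pos: [496.4, 29.3, 217.8]
eef_rot: [3.139, -0.001, 1.132]
wrist_force: [0.3, 0.2, -1.1]
finger_gap: 7.1
finger_force: 30.0
```

Request:
jog_arm(rows=[-0.12,1.0,0,0,0,0.016,1,-0.24,2.0,0,0,0,0.032,1,-0.24,2.0,0,0,0,0.032,1,-0.24,2.0,0,0,0,0.032,1,-0.24,2.0,0,0,0,0.032,1,-0.24,2.0,0,0,0,0.032,1,-0.24,2.0,0,0,0,0.032,1,-0.24,2.0,0,0,0,0.032,1,-0.24,2.0,0,0,0,0.032,1,-0.24,2.0,0,0,0,0.032,1,-0.24,2.0,0,0,0,0.032,1,-0.24,2.0,0,0,0,0.032,1,-0.24,2.0,0,0,0,0.032,1,-0.24,2.0,0,0,0,0.032,1,-0.16,1.47,0,0,0,0.007,1,0,0,0,0,0,0,1,0,0,0,0,0,0,1])

```text
clock: 5.07
eef_pos: [461.4, 314.4, 215.2]
eef_rot: [-3.141, 0.001, 1.572]
wrist_force: [0.3, -1.0, -1.5]
finger_gap: 7.0
finger_force: 30.0
```

Run:
```python
from h import *
np.set_printoptions(suppress=True,precision=1)
out=[]
for n in("top","scene"):
    im,d,m=grab(n); P=cloud(d,m)
    np.savez(f"/tmp/{n}2.npz",im=im,d=d,**m)
    u,v=proj([500,333,180],m).astype(int); out.append(cv2.resize(im[max(v-60,0):v+60,max(u-80,0):u+80],(400,300)))
    # spindle top & collar
    for lo,hi in((68,74.5),(75,81)):
        k=(d>0)&(np.hypot(P[...,0]-503,P[...,1]-47)<40)&(P[...,2]>lo)&(P[...,2]<hi); Q=P[k]
        if len(Q)>5: print(n,lo,len(Q),Q.mean(0),(Q.min(0)+Q.max(0))/2,np.ptp(Q,axis=0))
cv2.imwrite("pics/p1.png",np.hstack(out)); print(manip.read_state()["eef_pos"])
```

```text
top 68 181 [502.4  48.2  71.8] [503.1  48.8  71.2] [51.9 51.8  6.4]
top 75 186 [503.5  48.2  76.7] [504.   47.9  77.8] [49.9 49.8  5.5]
scene 68 130 [499.9  43.8  72.3] [500.6  43.3  71.3] [46.9 48.   6.4]
scene 75 230 [503.9  46.7  77.8] [504.8  46.2  77.9] [53.5 52.9  5.8]
[461.8 313.5 215.6]
```

View pics/p1.png

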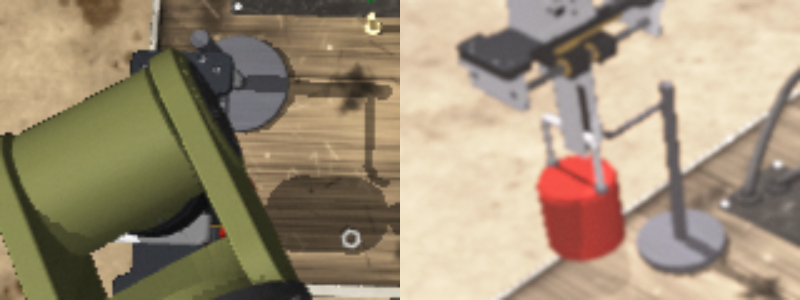

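Request:
jog_arm(rows=[0,0,0.2,0,0,0,1,0.6,0,0,0,0,0,1,0.8,0,0,0,0,0,1,0.8,0,0,0,0,0,1,0.8,0,0,0,0,0,1,0.8,0,0,0,0,0,1,0.8,0,0,0,0,0,1,0.8,0,0,0,0,0,1,0.8,0,0,0,0,0,1,0.6,0,0,0,0,0,1,0,0,0,0,0,0,1,0,0,0,0,0,0,1])

```text
clock: 6.17
eef_pos: [530.0, 314.0, 217.7]
eef_rot: [-3.141, 0.0, 1.571]
wrist_force: [0.5, 0.4, -1.2]
finger_gap: 6.9
finger_force: 30.0
```

Run:
```python
from h import *
np.set_printoptions(suppress=True,precision=1)
out=[]
for n in("scene","wrist"):
    im,d,m=grab(n)
    u,v=proj([530,333,200],m).astype(int) if n=="scene" else (256,192)
    c=im[max(v-45,0):v+45,max(u-60,0):u+60] if n=="scene" else im
    out.append(cv2.resize(c,(400,300)))
cv2.imwrite("pics/p2.png",np.hstack(out)); print(manip.read_state())
```

```text
{'clock': 6.2667, 'joints': array([0.5, 0.4, 1.3, 0. , 1.4, 0.5]), 'qd': array([ 0., -0.,  0.,  0., -0.,  0.]), 'effort': array([ -0.3, -62.3, -36.6,   0.1,  -0. ,  -0. ]), 'eef_pos': array([529.6, 314.1, 218. ]), 'eef_rot': array([-3.1, -0. ,  1.6]), 'wrist_force': array([ 0.3,  0.6, -0.5]), 'moment': array([-0.1,  0. ,  0. ]), 'finger_force': 29.999406337738037, 'finger_gap': 6.876029594482385}
```

View pics/p2.png

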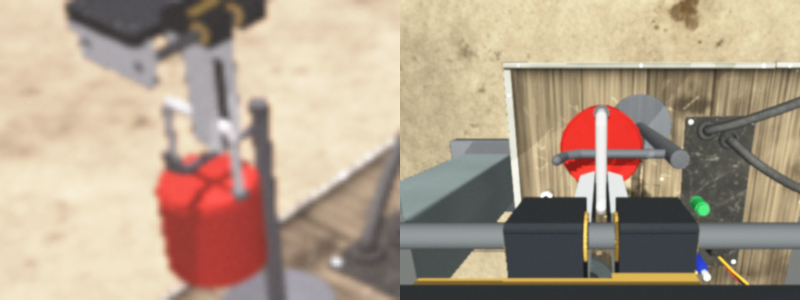

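Request:
jog_arm(rows=[0,0,-0.6,0,0,0,1,0,0,-0.6,0,0,0,1,0,0,-0.6,0,0,0,1,0,0,-0.5,0,0,0,1,0,0,-0.3,0,0,0,1,0,0,-0.2,0,0,0,1,0,0,-0.1,0,0,0,1,0,0,0,0,0,0,1,0,0,0,0,0,0,1])

```text
clock: 7.02
eef_pos: [530.0, 314.1, 189.1]
eef_rot: [3.141, -0.0, 1.571]
wrist_force: [0.6, -0.5, -0.7]
finger_gap: 6.8
finger_force: 30.0
```

Request:
jog_arm(rows=[0,0,-0.1,0,0,0,1,0,0,-0.05,0,0,0,1,0,0,-0.0,0,0,0,1,0,0,0,0,0,0,1])

```text
clock: 7.35
eef_pos: [529.9, 314.0, 187.5]
eef_rot: [3.141, -0.0, 1.571]
wrist_force: [1.0, -1.4, -1.8]
finger_gap: 7.4
finger_force: 30.0
```

Request:
jog_arm(rows=[0,0,-0.1,0,0,0,1,0,0,0,0,0,0,1,0,0,0,0,0,0,1])

```text
clock: 7.6
eef_pos: [530.0, 314.1, 186.8]
eef_rot: [3.141, -0.0, 1.571]
wrist_force: [-0.4, -0.3, 3.0]
finger_gap: 7.1
finger_force: 30.0
```

Request:
jog_arm(rows=[0,0,-0.1,0,0,0,1,0,0,0,0,0,0,1,0,0,0,0,0,0,1])

```text
clock: 7.85
eef_pos: [530.2, 314.0, 186.2]
eef_rot: [3.14, -0.0, 1.571]
wrist_force: [-0.3, -2.2, 7.0]
finger_gap: 7.5
finger_force: 30.0
```

Request:
jog_arm(rows=[0,0,0.05,0,0,0,1,0,0,0,0,0,0,0.85,0,0,0,0,0,0,0.75,0,0,0,0,0,0,0.7,0,0,0,0,0,0,0.7,0,0,0,0,0,0,0.7,0,0,0,0,0,0,0.7])

```text
clock: 8.43
eef_pos: [529.8, 314.0, 185.8]
eef_rot: [-3.141, 0.0, 1.571]
wrist_force: [0.1, -0.7, -0.2]
finger_gap: 27.9
finger_force: 0.0
```

Request:
jog_arm(rows=[0,0,0.6,0,0,0,0.7,0,0,0.8,0,0,0,0.7,0,0,1,0,0,0,0.7,0,0,1,0,0,0,0.7,0,0,1,0,0,0,0.7,0,0,1,0,0,0,0.7,0,0,1,0,0,0,0.7,0,0,1,0,0,0,0.7])

```text
clock: 9.1
eef_pos: [529.9, 314.1, 261.2]
eef_rot: [3.141, -0.0, 1.571]
wrist_force: [-0.7, -0.8, -1.0]
finger_gap: 28.3
finger_force: 0.0
```

Run:
```python
from h import *
np.set_printoptions(suppress=True,precision=1)
out=[]
for n in("scene","wrist"):
    im,d,m=grab(n)
    u,v=proj([530,333,170],m).astype(int) if n=="scene" else (256,192)
    c=im[max(v-60,0):v+60,max(u-80,0):u+80] if n=="scene" else im
    out.append(cv2.resize(c,(400,300)))
cv2.imwrite("pics/p3.png",np.hstack(out)); print(manip.read_state()["eef_pos"])
```

```text
[530.3 314.3 262.1]
```

View pics/p3.png

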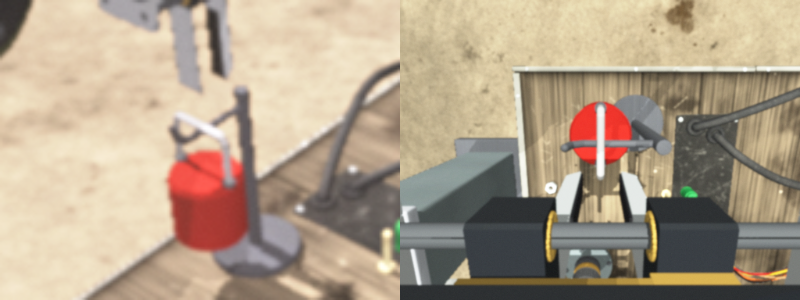

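Run:
```python
from h import *
np.set_printoptions(suppress=True,precision=1)
A=[]
for f in("top","scene","top2","scene2"):
    z=np.load(f"/tmp/{f}.npz");P=cloud(z["d"],z);Q=P[(z["d"]>0)]; A.append(Q)
im,d,m=grab("top"); P=cloud(d,m); 
for lo,hi in((71,74.5),(74.8,80)):
  k=(d>0)&(np.hypot(P[...,0]-503,P[...,1]-47)<34)&(P[...,2]>lo)&(P[...,2]<hi);print(k.sum(),P[k].mean(0) if k.any() else 0)
Q=np.vstack(A[:2]); dx=Q[:,:2]-[503.7,47.4]; r=np.hypot(*dx.T); b=np.arctan2(dx[:,1],dx[:,0])
for z0,z1 in((25,60),(60,110),(110,400)):
  print(z0,[(round(np.degrees(t)),r[k].min().round()) for t in np.arange(-np.pi,np.pi,np.pi/6) if (k:=(b>=t)&(b<t+np.pi/6)&(r>48)&(r<130)&(Q[:,2]>z0)&(Q[:,2]<z1)).sum()>2])
k=(r>48)&(r<130); print("max z",Q[k][:,2].max())
```

```text
125 [503.7  48.1  72.9]
180 [502.8  48.3  76.5]
25 [(-90, np.float64(68.0)), (-60, np.float64(67.0))]
60 [(-90, np.float64(110.0)), (-60, np.float64(67.0))]
110 [(-60, np.float64(67.0))]
max z 118.14425541186544
```

Request:
jog_arm(rows=[-0.19,-1.9,0,0,0,0,0.15,-0.19,-1.9,0,0,0,0,0.15,-0.19,-1.9,0,0,0,0,0.15,-0.19,-1.9,0,0,0,0,0.15,-0.19,-1.9,0,0,0,0,0.15,-0.19,-1.9,0,0,0,0,0.15,-0.19,-1.9,0,0,0,0,0.15,-0.19,-1.9,0,0,0,0,0.15,-0.19,-1.9,0,0,0,0,0.15,-0.19,-1.9,0,0,0,0,0.15,-0.19,-1.9,0,0,0,0,0.15,-0.19,-1.9,0,0,0,0,0.15,-0.19,-1.9,0,0,0,0,0.15,-0.19,-1.96,0,0,0,0,0.15,0,0,0,0,0,0,0.15,0,0,0,0,0,0,0.15])

```text
clock: 10.58
eef_pos: [503.1, 47.0, 259.6]
eef_rot: [-3.141, -0.0, 1.57]
wrist_force: [0.0, 0.7, 0.1]
finger_gap: 80.2
finger_force: 0.0
```

Request:
jog_arm(rows=[0,0,-2,0,0,0,0.15,0,0,-2,0,0,0,0.15,0,0,-2,0,0,0,0.15,0,0,-2,0,0,0,0.15,0,0,-2,0,0,0,0.15,0,0,-2,0,0,0,0.15,0,0,-2,0,0,0,0.15,0,0,0,0,0,0,0.15,0,0,0,0,0,0,0.15])

```text
clock: 11.33
eef_pos: [503.0, 48.2, 119.6]
eef_rot: [-3.14, -0.0, 1.572]
wrist_force: [0.2, 0.0, 0.5]
finger_gap: 79.8
finger_force: 0.0
```

Run:
```python
from h import *
np.set_printoptions(suppress=True,precision=1)
im,d,m=grab("wrist"); P=cloud(d,m); cv2.imwrite("pics/w4.png",im)
for lo,hi,R in((70,74.6,20),(74.8,81,34)):
  k=(d>0)&(np.hypot(P[...,0]-503,P[...,1]-47)<R)&(P[...,2]>lo)&(P[...,2]<hi);Q=P[k];print(k.sum(),Q.mean(0) if k.any() else 0,(Q.min(0)+Q.max(0))/2 if k.any() else 0)
s=manip.read_state();print(s["eef_pos"],s["eef_rot"],s["joints"],s["finger_gap"])
```

```text
1240 [504.3  46.1  72.1] [502.9  47.7  72.3]
2049 [504.6  48.   75.8] [504.7  47.   76.3]
[503.5  48.  120.6] [ 3.1 -0.   1.6] [0.  0.3 1.7 0.  1.1 0. ] 79.54487254996937
```

View pics/w4.png

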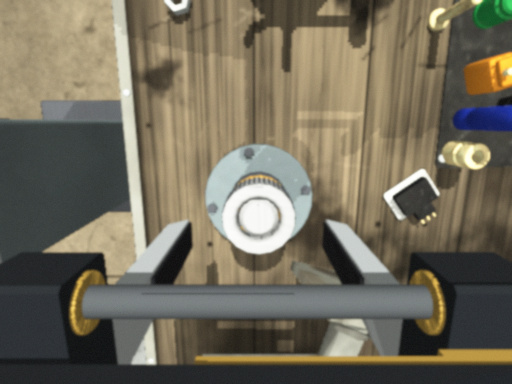

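Request:
jog_arm(rows=[0,0,-1.5,0,0,0,0.15,0,0,-1.5,0,0,0,0.15,0,0,-1.5,0,0,0,0.15,0,0,-1.2,0,0,0,0.15,0,0,-0.6,0,0,0,0.15,0,0,0,0,0,0,0.6,0,0,0,0,0,0,0.6,0,0,0,0,0,0,0.6,0,0,0,0,0,0,0.6,0,0,0,0,0,0,0.6,0,0,0,0,0,0,0.6], newtons=20)

```text
clock: 12.3
eef_pos: [503.6, 47.5, 57.7]
eef_rot: [3.14, -0.0, 1.571]
wrist_force: [-0.4, 0.5, 6.0]
finger_gap: 53.2
finger_force: 20.0
```

Request:
jog_arm(rows=[0,0,-0.1,0,0,0,0.6,0,0,-0.1,0,0,0,0.6,0,0,0,0,0,0,0.6])

```text
clock: 12.55
eef_pos: [503.8, 47.5, 57.0]
eef_rot: [3.14, -0.0, 1.572]
wrist_force: [-9.3, -0.3, 27.1]
finger_gap: 53.3
finger_force: 20.0
```

Request:
jog_arm(rows=[0,0,0.1,0,0,0,0.6,0,0,0,0,0,-0.05,0.6,0,0,0,0,0,-0.05,0.6,0,0,0,0,0,-0.05,0.6,0,0,0,0,0,-0.05,0.6,0,0,0,0,0,-0.05,0.6,0,0,0,0,0,-0.05,0.6,0,0,0,0,0,0,0.6], newtons=35)

```text
clock: 13.22
eef_pos: [503.9, 47.4, 56.7]
eef_rot: [3.14, -0.001, 1.268]
wrist_force: [1.1, -1.3, 5.7]
finger_gap: 53.0
finger_force: 35.0
```

Request:
jog_arm(rows=[0,0,-0.04,0,0,-0.05,0.6,0,0,0,0,0,-0.05,0.6,0,0,0,0,0,0,0.6])

```text
clock: 13.47
eef_pos: [503.6, 47.4, 55.8]
eef_rot: [3.141, -0.0, 1.169]
wrist_force: [2.4, -0.7, -0.9]
finger_gap: 52.9
finger_force: 35.0
```

Request:
jog_arm(rows=[0,0,0,0,0,-0.05,0.6,0,0,0,0,0,-0.05,0.6,0,0,0,0,0,0,0.6])

```text
clock: 13.72
eef_pos: [503.3, 47.4, 55.5]
eef_rot: [3.141, 0.0, 1.071]
wrist_force: [0.9, -1.2, -1.5]
finger_gap: 52.7
finger_force: 35.0
```

Request:
jog_arm(rows=[0,0,0,0,0,-0.05,0.6,0,0,0,0,0,-0.05,0.6,0,0,0,0,0,0,0.6])

```text
clock: 13.97
eef_pos: [503.4, 47.4, 55.6]
eef_rot: [3.141, -0.0, 0.972]
wrist_force: [2.6, -1.4, -0.4]
finger_gap: 53.1
finger_force: 35.0
```

Request:
jog_arm(rows=[0,0,-0.05,0,0,0,0.6,0,0,-0.05,0,0,0,0.6,0,0,-0.05,0,0,0,0.6,0,0,0,0,0,0,0.6])

```text
clock: 14.3
eef_pos: [503.4, 47.4, 54.0]
eef_rot: [3.141, -0.0, 0.973]
wrist_force: [2.3, -1.3, -1.2]
finger_gap: 53.1
finger_force: 35.0
```

Run:
```python
from h import *
np.set_printoptions(suppress=True,precision=2)
s=manip.read_state();print(s["eef_pos"],s["wrist_force"],s["moment"],s["joints"])
```

```text
[503.39  47.4   54.04] [ 2.3  -1.31 -1.18] [-0.29 -0.33  0.05] [ 0.02  0.4   1.8  -0.    0.94  0.62]
```

Request:
jog_arm(rows=[0,0,-0.1,0,0,0,0.6,0,0,-0.1,0,0,0,0.6,0,0,-0.1,0,0,0,0.6,0,0,-0.1,0,0,0,0.6,0,0,-0.1,0,0,0,0.6,0,0,0,0,0,0,0.6])

```text
clock: 14.8
eef_pos: [503.4, 47.4, 48.9]
eef_rot: [3.141, -0.0, 0.971]
wrist_force: [5.9, -2.4, -2.2]
finger_gap: 52.9
finger_force: 35.0
```

Request:
jog_arm(rows=[0,0,-0.1,0,0,0,0.6,0,0,0,0,0,0,0.6,0,0,0,0,0,0,0.6,0,0,0,0,0,0,0.6])

```text
clock: 15.13
eef_pos: [503.4, 47.4, 48.2]
eef_rot: [3.141, -0.0, 0.971]
wrist_force: [3.7, -2.6, 1.2]
finger_gap: 53.0
finger_force: 35.0
```

Request:
jog_arm(rows=[0,0,-0.1,0,0,0,0.6,0,0,-0.1,0,0,0,0.6,0,0,0,0,0,0,0.6,0,0,0,0,0,0,0.6,0,0,0,0,0,0,0.6])

```text
clock: 15.55
eef_pos: [503.4, 47.4, 46.2]
eef_rot: [3.141, -0.0, 0.971]
wrist_force: [3.7, -2.5, 4.0]
finger_gap: 52.9
finger_force: 35.0
```

Request:
jog_arm(rows=[0,0,-0.1,0,0,0,0.6,0,0,-0.1,0,0,0,0.6,0,0,-0.1,0,0,0,0.6,0,0,0,0,0,0,0.6,0,0,0,0,0,0,0.6])

```text
clock: 15.97
eef_pos: [503.4, 47.4, 43.3]
eef_rot: [3.141, -0.0, 0.971]
wrist_force: [3.1, -2.2, 6.9]
finger_gap: 52.9
finger_force: 35.0
```

Request:
jog_arm(rows=[0,0,-0.1,0,0,0,0.6,0,0,-0.1,0,0,0,0.6,0,0,0,0,0,0,0.6,0,0,0,0,0,0,0.6,0,0,0,0,0,0,0.6])

```text
clock: 16.38
eef_pos: [503.5, 47.4, 41.6]
eef_rot: [3.141, -0.0, 0.971]
wrist_force: [0.7, -1.7, 11.1]
finger_gap: 53.0
finger_force: 35.0
```

Request:
jog_arm(rows=[0,0,-0.1,0,0,0,0.6,0,0,-0.05,0,0,0,0.6,0,0,0,0,0,0,0.6,0,0,0,0,0,0,0.6,0,0,0,0,0,0,0.6])

```text
clock: 16.8
eef_pos: [503.6, 47.5, 41.3]
eef_rot: [3.141, -0.001, 0.971]
wrist_force: [-8.0, -1.9, 28.8]
finger_gap: 53.1
finger_force: 35.0
```

Run:
```python
from h import *
np.set_printoptions(suppress=True,precision=2)
out=[]
im,d,m=grab("scene"); P=cloud(d,m)
k=(d>0)&(np.hypot(P[...,0]-503.5,P[...,1]-47.4)<28)&(P[...,2]>25)&(P[...,2]<80);print(k.sum(),np.histogram(P[k][:,2],bins=np.arange(25,82,4)))
for X in([530,333,150],[503,47,50]):
    u,v=proj(X,m).astype(int); out.append(cv2.resize(im[v-60:v+60,u-80:u+80],(400,300),interpolation=cv2.INTER_CUBIC))
cv2.imwrite("pics/p5.png",np.hstack(out))
s=manip.read_state();print(s["eef_pos"],s["wrist_force"],s["moment"],s["finger_force"])
```

```text
534 (array([ 17,  16,  20,  23,  25,  27,  31,  36,  76, 128,  20,  46,  67,
         2]), array([25, 29, 33, 37, 41, 45, 49, 53, 57, 61, 65, 69, 73, 77, 81]))
[503.58  47.47  41.34] [-8.05 -1.94 28.78] [-0.48  1.66 -0.02] 35.009589744731784
```

View pics/p5.png

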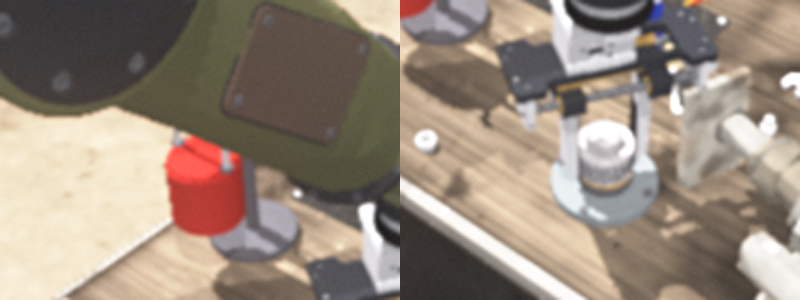

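Request:
jog_arm(rows=[0,0,0.05,0,0,0,0.6,0,0,0,0,0,0,0.6,0,0,0,0,0,0,0.6,0,0,0,0,0,0,0.6,0,0,0,0,0,0,0.6])

```text
clock: 17.27
eef_pos: [503.5, 47.5, 41.4]
eef_rot: [3.141, -0.0, 0.971]
wrist_force: [-5.5, -2.1, 24.3]
finger_gap: 52.9
finger_force: 35.0
```

```bash
python3 -c "
from cell import manip
print(manip.sign_off())"
```

```text
the job is handed in; nothing more can be done
None
```

The job is handed in at about 17 s of the 51 s allowed. The dust cover is hanging by its handle on the hook. The collar is over the pins and pressed down to its hard stop (about 24 N at the wrist), with the gripper still holding it at 35 N. The sign-off returned no score.

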